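# Gauge a worn rubber tread and set the status marker

## Task

Measure the centre groove of the rubber tread sample on the sloping stand: take the yellow dial gauge from its blue rest and gently press it square onto the middle of the sample, sprung pin down in the centre groove, until its steel foot sits flat on the rubber, and hold it there for a moment. The dial keeps the deepest push of the pin, so push the pin against nothing else and never all the way in; then stand the gauge upright back in its rest, let go, and slide the black status marker from the white zone to the middle of the colour at which the needle has stopped. Do not disturb the other things on the table.

Things in the scene. Friction and masses are not known exactly. Their poses are not given: they have to be found in the camera images.
- gauge_center (a point): Grasp point of the loose dial gauge (0.2 to 0.4 kg): on the axis of its yellow upright body (30 mm in x, 36 mm in y, 64 mm tall), 45 mm above the underside of its foot, 29 mm below its top. z up. Grasp across y (36 mm; both sides clear). The dial (52 mm across) is on the -x side, 14 to 45 mm off the axis, 19 to 69 mm above the underside.
- gauge: The gauge; origin at the centre of the underside of its square steel foot (46 x 46 x 6 mm), z up through the gauge, y across its clear sides, dial on -x. The sprung pin (4.4 mm thick, round end) stands out 16 mm below the foot, on the axis.
- gauge_foot (a point): Centre of the underside of the gauge's foot (same point and axes as gauge).
- gauge_pin (a joint): How far the sprung pin is pushed into the gauge, m: 0 fully out (16 mm beyond the foot), 0.016 level with the foot. Spring: 0.9 N to start, then 0.3 N per mm.
- gauge_peak (a joint): The deepest push of the pin so far, m, kept by a friction drag ring that the pin carries along and leaves behind; 0 at the start. It turns the dial needle clockwise 15 degrees a mm, from the lower left. Dial colours: green 0 to 6 mm, yellow 6 to 10 mm (the top sector), red 10 to 16 mm.
- pin_collar (a point): Point on the pin inside the gauge, on the axis; it moves with the pin.
- drag_ring (a point): Point on the drag ring inside the gauge, on the axis; it coincides with pin_collar while the pin is at its deepest push so far.
- rest_seat (a point): Where the underside of the gauge's foot stands on the fixed blue rest: centre of the seat, 32 mm above the table. Two rails along x with a 24 mm gap for the pin, lips 6 mm high round a 56 x 56 mm opening (5 mm clearance each side of the foot). z up. The gauge starts here, turned at most 0.06 rad from the rest's axes.
- tread: Black rubber sample, 100 mm (x, up the slope) x 78 mm (y) x 18 mm (z), fixed on a stand (base 124 x 104 mm) sloping 30 degrees; origin at the centre of its underside, z square to its surface. Ribs along x; grooves at y = 0 (10 mm wide) and y = +-23 mm (8 mm wide), 3 to 13 mm deep, unknown beforehand: a gauge set flat has its pin pushed in 3 to 13 mm. Gives 1 mm per 10 N.
- tread_spot (a point): The place to measure: centre of the sample in its centre groove, at the height of the rib tops (18 mm above the underside); axes as tread. With the gauge pressed home gauge is here, its z along this z; 15 to 20 N in all seats it well, over 45 N is too much.
- status_top (a point): Top centre of the black status marker, 28 mm (x) x 20 mm (y) x 40 mm tall, sliding on a 14 mm high, 40 mm wide aluminium track with a coloured scale along the track's -x side; grasp it across y or x about 15 mm below this point. y is the direction of sliding.
- status (a joint): Travel of the marker along its +y, m (0 to 0.12, about 1.5 N of friction): its centre is in the white zone below 0.020, green 0.020 to 0.0535, yellow 0.0535 to 0.0865, red beyond 0.0865 up to the end stop at 0.12.
- vial_1: Blue-capped glass vial, 25 mm across, 50 mm tall, standing; bystander. Origin under it.
- date_stamp: Red-handled stamp, 27 x 36 x 71 mm, standing; bystander. Origin under it.
- sample_cup: Frosted cup, 49 mm across, 38 mm tall; bystander. Origin under it.
- bottle_b: Brown bottle with black cap, 54 mm across, 80 mm tall; bystander. Origin under it.
Not all that is in view belongs to the job. Several things have the shape of the gauge; the one meant has the colours described above.

How it is judged:
On the way, in this order (a step that is already met when the one before it is completed fails the run):
1. gauge pressed onto the tread: foot flat (2 mm, 0.1 rad), pin in the centre groove (5 mm), within 30 mm of the sample's middle, at the deepest push of the pin so far (x of gauge_foot in the frame of tread_spot between -0.03 and 0.03 m and y of gauge_foot in the frame of tread_spot between -0.005 and 0.005 m and z of gauge_foot in the frame of tread_spot between -0.003 and 0.002 m and angle between the z axis of gauge and the z axis of tread, either way round below 0.1 rad and value of joint gauge_pin above 0.0015 m and distance between pin_collar and drag_ring below 0.0012 m and contact force between gauge and tread above 2 N), for 0.3 s.
2. the gauge stands upright back in its rest, released (horizontal distance between gauge_foot and rest_seat below 0.009 m and z of gauge_foot in the frame of rest_seat between -0.003 and 0.003 m and angle between gauge's own z axis and vertical below 0.08 rad and contact force between gauge and the fingers below 0.1 N and linear speed of gauge below 0.02 m/s), for 0.2 s.
3. the status marker is in the colour zone where the needle has stopped (((value of joint gauge_peak between 0.0015 and 0.0068 m and value of joint status between 0.022 and 0.0525 m) or (value of joint gauge_peak between 0.0052 and 0.0108 m and value of joint status between 0.0545 and 0.0855 m) or (value of joint gauge_peak above 0.0092 m and value of joint status above 0.0875 m))), for 0.2 s.
At the end, for the whole second after the job is handed in: The gauge stands upright (0.08 rad) in its rest, within 9 mm of the seat's centre, released and still; the marker's centre is at rest in the zone of the colour where the needle stopped (within 0.8 mm of a colour border either neighbour passes) (all of step 2 and ((value of joint gauge_peak between 0.0015 and 0.0068 m and value of joint status between 0.022 and 0.0525 m) or (value of joint gauge_peak between 0.0052 and 0.0108 m and value of joint status between 0.0545 and 0.0855 m) or (value of joint gauge_peak above 0.0092 m and value of joint status above 0.0875 m)) and velocity of joint status below 0.01 m/s); the robot touches nothing.
It fails at once if the pin is pushed deeper than any groove allows (over 14.7 mm) (value of joint gauge_pin above 0.0147 m).
It fails at once if the gauge is forced onto the sample with more than 45 N (contact force between gauge and tread above 45 N).
It fails at once if a bystander is moved by more than 3 cm (distance of any of vial_1, date_stamp, sample_cup, bottle_b from where it was at the start of the episode above 0.03 m).
It also fails if it takes over 54 s, if anything falls off the work surface, if the arm or the gripper's body presses on something with over 40 N, if the wrist force passes 120 N, or if a joint passes its speed limit or range.

## Robot

A 6-joint arm with a two-finger parallel gripper is mounted at the origin on a cart in front of the work surface, level with it; the furniture and walls round the work are solid. World frame = base frame: x ahead of the robot, y to its left, z up, the work surface at z = 0. Lengths are in m, angles in rad, forces in N, time in s.
With the tool pointing down it reaches from about 0.3 to 0.775 m from the base axis. Payload 14.6 kg.
Tool frame: the origin (TCP) lies on the centre line of the jaws, within the pads' length; the fingertips stand tip_extent ahead of it and the grasp point (between the pads) lies 3 mm ahead of it (tip_extent is the distance from the TCP to the fingertips, in m); z points along the fingers, y is the line along which they close (so a half turn about z gives the same grasp; the last joint's range is limited). The gripper opens to 85 mm and grips with 20 to 120 N. Pads are 22 mm wide; open, the fingers measure 114 mm over their backs; the gripper's body (76 mm by 85 mm) begins 54 mm behind the grasp point. The pads swing forward as they close: fully open they stand 13 mm farther back than shut.
Start: joints at [1.106, 0.3, 1.521, -0, 1.321, -0.067], TCP at [0.213, 0.507, 0.216] pointing down, gripper open.
Joint ranges: [-3.03, 3.03], [-0.79, 2.21], [0.23, 2.52], [-1.04, 4.18], [0, 3.07], [-2.55, 2.55]. Speed limits (rad/s): [2.22, 2.22, 2.57, 3.14, 3.14, 3.14].

## Interface

Orientations are given as a unit quaternion [x, y, z, w].
In Python, from station import get_obs, get_image, camera_model, sign_off, tip_extent gives the robot as it stands. The module is installed in compiled form; this text tells all that it offers.
- The arm moves only by the shell command python3 -m inch 'ROWS' [OPENING] [FORCE]. ROWS is JSON, one flat list of numbers, 6 for each row, row after row: the shift along the tool's x, y, z scaled (see below), then the turn, a rotation vector about the tool's x, y, z scaled (see below). In form: [x, y, z, wx, wy, wz, x, y, z, wx, wy, wz, ...]. A call has 1 to 12 rows; each row shifts and turns the commanded pose from where the row before left it, along the tool's axes as they then stand; what a row does not reach is not made up. The controller multiplies each number of a shift by 0.15 m and each number of a turn by 0.1 rad. A row lasts 1/8 s, in which the tool goes at most 62.5 mm and 10.7 degrees, less where a joint would pass 70% of its speed; a pose out of reach is approached as far as the arm can. A call with a number of a shift or a turn outside -1 to 1 is refused whole. A call with a gripper value outside its range is refused whole. OPENING is the opening, from 0 (shut) to 1 (fully open), set as the call begins (- or left out, the last holds). The fingers move at their own pace and stop on an object; FORCE is the grip in N (left out, the last holds). Time passes only in rows, so rows that do not move let the fingers close. It gives the time, the measured TCP pose, the force, the opening and the grip force at its end, in the units of the state.
- get_obs(): the state, without advancing time (a new reading comes with each control period).
- get_image(name): name is "scene" or "side" or "wrist"; returns the picture (384x512x3 uint8, red, green, blue); there is no depth.
- camera_model(name): a dict with "K" (3x3 intrinsics, pixels), "k1" (the pictures are not rectified: a ray, as slopes to the right and down, at radius r is drawn at 1 + k1 r^2 times it, then the intrinsics apply), "R" (3x3) and "t" (3): a world point X has camera coordinates R X + t. Camera axes: x right, y down, z forward; pixel columns grow to the right and rows downward; lengths in m; the calibration is good to about 2 mm. A picture is of the moment at which its call begins: read the wrist's pose just before it. camera_model takes no time and is no camera call; for the wrist camera it gives the pose at the moment of the call.
- sign_off(): hands the job in; it is judged then, once.
The state is a dict: "t": time; "joints": joint angles; "qvel": joint speeds; "joint_torque": joint torques, N m; "position": TCP position; "orientation": TCP orientation; "contact_force": force on the tool from outside, world axes, zero at the start; "ft_torque": the same for the moment, N m; "finger_gap": finger opening in m; "gripper_force": force on a finger pad.
Only numpy, scipy, OpenCV 4.12 (cv2) and the standard library are available. Lean on these libraries where they do the work, as an engineer would, in place of code of your own. Each camera call takes 0.05 s, during which the arm holds its last target. There are 200 camera calls.

## Working session

There is one attempt and no reset: what is moved stays moved. The work goes in short steps, Python scripts to look and compute and a shell command to move; the robot and the scene stay as the last step left them, time stands still between calls to the robot, and variables do not carry over. Pictures are saved under pics/ and viewed, at most 10 in all, crops included, and the job is handed in when it is done.

```bash
mkdir -p pics; python3 - <<'E'
from station import *
import cv2,numpy as np
print(get_obs(),tip_extent)
for n in("scene","side"):
    cv2.imwrite(f"pics/{n}0.png",cv2.cvtColor(get_image(n),cv2.COLOR_RGB2BGR))
    print(n,camera_model(n))
print(camera_model("wrist"))
E
```

```text
{'t': 0.0, 'joints': array([ 1.10641281e+00,  3.00466213e-01,  1.52157075e+00, -5.70974333e-06,
        1.32067690e+00, -6.65966510e-02]), 'qvel': array([ 0.00010739, -0.00015439, -0.00219716,  0.0001643 ,  0.00180262,
       -0.00046969]), 'joint_torque': array([ 2.29971418e-03, -5.43498552e+01, -3.61794448e+01,  6.53403185e-05,
        3.98247968e-03, -3.46558613e-05]), 'position': array([0.21295252, 0.50683924, 0.21512837]), 'orientation': array([ 1.97583973e-01,  9.80285805e-01, -5.41691150e-04, -1.44424536e-04]), 'contact_force': array([ 0.32606862,  0.65069745, -0.65713512]), 'ft_torque': array([-0.06080561,  0.02295065,  0.03928641]), 'gripper_force': 0.0, 'finger_gap': 0.08541595554763755} 0.022
scene {'K': array([[348.19852372,   0.        , 253.86296387],
       [  0.        , 348.19852372, 192.08123438],
       [  0.        ,   0.        ,   1.        ]]), 'k1': -0.10747468012258235, 'R': array([[ 0.87730229, -0.4799002 ,  0.00604163],
       [-0.33486371, -0.62108297, -0.70860584],
       [ 0.34381244,  0.6196384 , -0.70557867]]), 't': array([-0.50554674,  0.20473178,  0.79569255])}
side {'K': array([[356.89212034,   0.        , 255.30689109],
       [  0.        , 356.89212034, 191.23977877],
       [  0.        ,   0.        ,   1.        ]]), 'k1': -0.10244391027539157, 'R': array([[-0.97582844, -0.21852519,  0.00236517],
       [-0.09534617,  0.41598196, -0.90436061],
       [ 0.1966417 , -0.88272632, -0.42676257]]), 't': array([0.47577807, 0.16848723, 0.80184541])}
{'K': array([[295.33839268,   0.        , 255.21801923],
       [  0.        , 295.33839268, 189.46785958],
       [  0.        ,   0.        ,   1.        ]]), 'k1': -0.005149375195834081, 'R': array([[ 0.38713647,  0.92202163, -0.00121269],
       [ 0.88988751, -0.37329921,  0.26219826],
       [ 0.24129977, -0.10258567, -0.96501327]]), 't': array([-0.55022562, -0.03494942,  0.37965981])}
```

View pics/scene0.png

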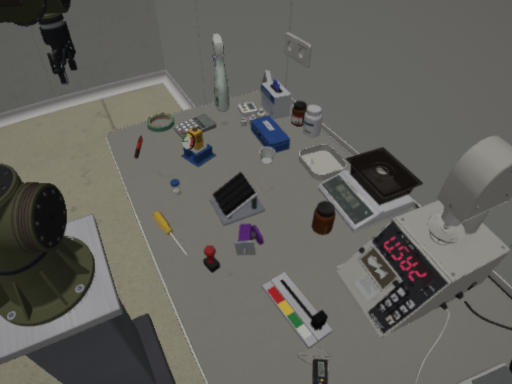

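View pics/side0.png

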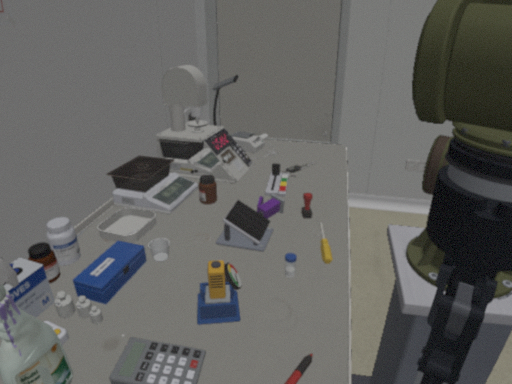

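Both pictures show the things that could be taken for the gauge:
- The yellow-bodied gauge with a dial on the blue rest: scene (197,140), side (217,280).
- The purple block: scene (248,236), side (268,207).
- The red stamp: scene (210,258).
- The yellow screwdriver: scene (162,222).
- The black-handled item: scene (320,370).

I choose the yellow gauge on the blue rest. The tread is at scene (236,195). The marker is at scene (318,320), with the scale running white, green, yellow, red towards (272,290). Next I'll look at close crops.

```bash
cat > h.py <<'E'
import numpy as np,cv2
from station import *
def ray(n,uv,m=None):
    m=m or camera_model(n);K=m['K']
    d=np.array([(uv[0]-K[0,2])/K[0,0],(uv[1]-K[1,2])/K[1,1]]);p=d.copy()
    for _ in range(20): p=d/(1+m['k1']*(p@p))
    v=m['R'].T@np.array([*p,1]);return -m['R'].T@m['t'],v/np.linalg.norm(v)
def onz(n,uv,z,m=None):
    c,v=ray(n,uv,m);return c+v*(z-c[2])/v[2]
def tri(*a):
    A=np.zeros((3,3));b=np.zeros(3)
    for c,v in a:
        P=np.eye(3)-np.outer(v,v);A+=P;b+=P@c
    return np.linalg.solve(A,b)
def proj(n,X,m=None):
    m=m or camera_model(n);c=m['R']@np.array(X)+m['t'];p=c[:2]/c[2];p=p*(1+m['k1']*(p@p))
    return m['K'][:2,:2]@p+m['K'][:2,2]
def shot(n):
    return cv2.cvtColor(get_image(n),cv2.COLOR_RGB2BGR)
E
python3 - <<'E'
from h import *
np.set_printoptions(precision=4,suppress=True)
print('gauge',tri(ray('scene',(197,138)),ray('side',(217,280))))
for p in [(236,195),(318,318)]: print(onz('scene',p,0.03))
s=cv2.imread('pics/scene0.png');d=cv2.imread('pics/side0.png')
cr=lambda im,x,y,w,h:cv2.resize(im[y:y+h,x:x+w],(400,300),interpolation=cv2.INTER_CUBIC)
cv2.imwrite('pics/m1.png',np.vstack([np.hstack([cr(s,160,110,80,60),cr(s,200,165,80,60)]),np.hstack([cr(d,180,245,80,60),cr(d,205,190,80,60)])]))
E
```

```text
gauge [0.5073 0.2479 0.0669]
[0.5211 0.0016 0.03  ]
[ 0.5095 -0.3968  0.03  ]
```

View pics/m1.png

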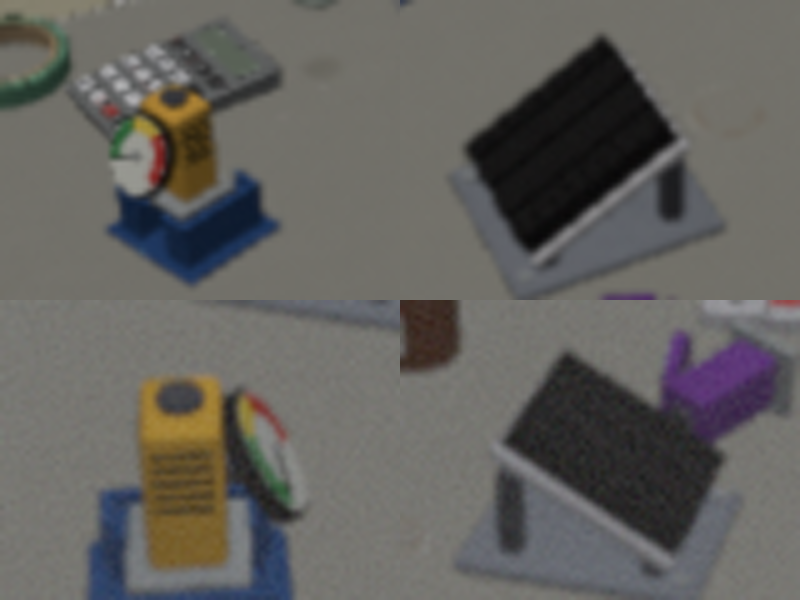

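The crop confirms the choice: a yellow body on the blue rest with the dial facing -x. The tread rises roughly towards +x. Next I'll move the wrist camera over the gauge.

```bash
cat >> h.py <<'E'
from scipy.spatial.transform import Rotation as Ro
np.set_printoptions(precision=4,suppress=True)
def plan(p,R,p0=None,R0=None):
    """turn (tool axes, units of 0.1 rad) to make first, then shift in new tool axes (units of 0.15 m)"""
    o=get_obs();p0=o['position'] if p0 is None else p0;R0=Ro.from_quat(o['orientation']) if R0 is None else R0
    print('turn',(R0.inv()*R).as_rotvec()/0.1,'shift',R.inv().apply(np.array(p)-p0)/0.15)
def down(yaw,pitch=0): # tool y at yaw from world y, z down, x = -x ; pitch>0 leans the fingers towards +x
    return Ro.from_euler('z',yaw)*Ro.from_euler('y',-pitch)*Ro.from_matrix(np.diag([-1,1,-1.]))
E
python3 - <<'E'
from h import *
o=get_obs();R=Ro.from_quat(o['orientation']);m=camera_model('wrist')
print('cam in tool',R.inv().apply(-m['R'].T@m['t']-o['position']),'axes\n',(m['R']@R.as_matrix()))
plan([0.44,0.25,0.25],down(0))
S=lambda *p:[ray('scene',q) for q in p]
D=lambda *p:[ray('side',q) for q in p]
# tread corners: low-left(+y), low-right(-y), high-right(-y), high-left(+y)
s=S((213,195),(227,217.5),(257,193.6),(240.4,172.4))
e=lambda x,y:(205+(x-400)/5,190+(y-300)/5)
d=D(e(668,560),e(722,460),e(565,352),e(497,450))
# side view: low +y, low -y, high -y, high +y
for a,b in zip(s,d): print(tri(a,b))
E
```

```text
cam in tool [ 0.066   0.0007 -0.1597] axes
 [[ 0.0002  1.      0.0002]
 [-0.965   0.0003 -0.2622]
 [-0.2622 -0.0001  0.965 ]]
turn [-0.0104 -0.0025 -3.9777] shift [-1.5136 -1.7123 -0.2322]
[0.4696 0.0403 0.021 ]
[ 0.4642 -0.0557  0.0237]
[ 0.5497 -0.0609  0.0751]
[0.5544 0.0384 0.0699]
```

```bash
python3 -m inch '[0,0,0,0,0,-0.995, 0,0,0,0,0,-0.995, 0,0,0,0,0,-0.995, 0,0,0,0,0,-0.993, -0.25,-0.285,-0.04,0,0,0, -0.25,-0.285,-0.04,0,0,0, -0.25,-0.285,-0.04,0,0,0, -0.25,-0.285,-0.04,0,0,0, -0.25,-0.285,-0.04,0,0,0, -0.26,-0.285,-0.03,0,0,0, 0,0,0,0,0,0, 0,0,0,0,0,0]' && python3 - <<'E'
from h import *
print(get_obs()['position'],Ro.from_quat(get_obs()['orientation']).as_matrix())
m=camera_model('wrist');im=shot('wrist');cv2.imwrite('pics/w1.png',im)
np.savez('w1.npz',**m)
E
```

```text
t: 1.6
position: [0.4392, 0.2507, 0.2499]
orientation: [0.0, 1.0, -0.0, -0.0]
contact_force: [-0.6, -0.0, -0.7]
finger_gap: 0.0854
gripper_force: 0.0
[0.4392 0.2507 0.2499] [[-1.      0.0004 -0.0007]
 [ 0.0004  1.     -0.0001]
 [ 0.0007 -0.0001 -1.    ]]
```

View pics/w1.png

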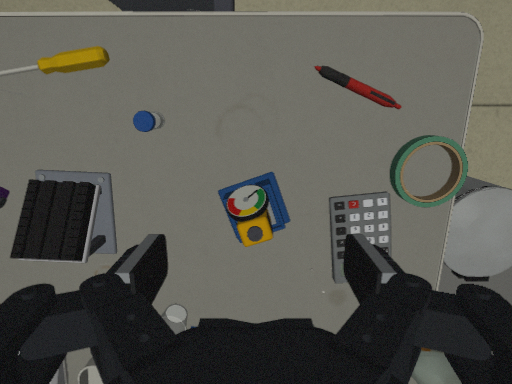

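The wrist picture shows the gauge body top at about (256,231), the dial at (246,202) and the rest at (255,205), turned about 15°. The tread is at (57,220), next to the purple edge at (2,195). Now I'll measure the gauge and rest from masks.

```bash
python3 - <<'E'
from h import *
m=dict(np.load('w1.npz'));im=cv2.imread('pics/w1.png')
hsv=cv2.cvtColor(im,cv2.COLOR_BGR2HSV)
y=cv2.inRange(hsv,(15,120,90),(35,255,255));y[:212]=0;y[260:]=0;y[:,:220]=0;y[:,290:]=0
b=cv2.inRange(hsv,(100,120,40),(125,255,255));b[:165]=0;b[260:]=0;b[:,:210]=0;b[:,300:]=0
for n,k,z in(('yellow',y,0.106),('blue',b,0.035)):
    c=max(cv2.findContours(k,0,2)[0],key=cv2.contourArea);r=cv2.minAreaRect(c);B=cv2.boxPoints(r)
    P=np.array([onz('wrist',q,z,m) for q in B]);print(n,r);print(P[:,:2].tolist())
    e=P[1]-P[0];f=P[2]-P[1];print('centre',P.mean(0),'edges',np.linalg.norm(e),np.degrees(np.arctan2(e[1],e[0])),np.linalg.norm(f),np.degrees(np.arctan2(f[1],f[0])))
big=cv2.resize(im[160:260,200:310],(770,700),interpolation=cv2.INTER_CUBIC)[:600]
t=cv2.resize(im[165:275,0:130],(0,0),fx=4.5,fy=4.5,interpolation=cv2.INTER_CUBIC)
g=cv2.resize(im[165:255,205:295],(0,0),fx=6,fy=6,interpolation=cv2.INTER_CUBIC)
cv2.imwrite('pics/m2.png',np.hstack([cv2.resize(g,(400,400)),cv2.resize(t,(400,338)).__class__(0) if 0 else cv2.copyMakeBorder(cv2.resize(t,(400,338)),0,62,0,0,0)]))
E
```

```text
yellow ((254.25, 230.25), (26.563133239746094, 31.30654525756836), 71.56504821777344)
[[0.4935897389155404, 0.22918503167760493], [0.48207256572593216, 0.2617114835590975], [0.5118078915049398, 0.27132630379772527], [0.5238966322150982, 0.23809552437497242]]
centre [0.5028 0.2501 0.106 ] edges 0.034505294525311384 109.49836037008679 0.031251149857322705 17.91844392908863
blue ((254.49444580078125, 207.626953125), (57.292198181152344, 58.00009536743164), 70.70995330810547)
[[0.4760698284063958, 0.2017358526949391], [0.4503990713268179, 0.2733381182239453], [0.5252365237584744, 0.30018028826215326], [0.5536483920983779, 0.22533492513164402]]
centre [0.5013 0.2501 0.035 ] edges 0.07606492094208087 109.72371034028158 0.07950563740276861 19.731537169516354
```

View pics/m2.png

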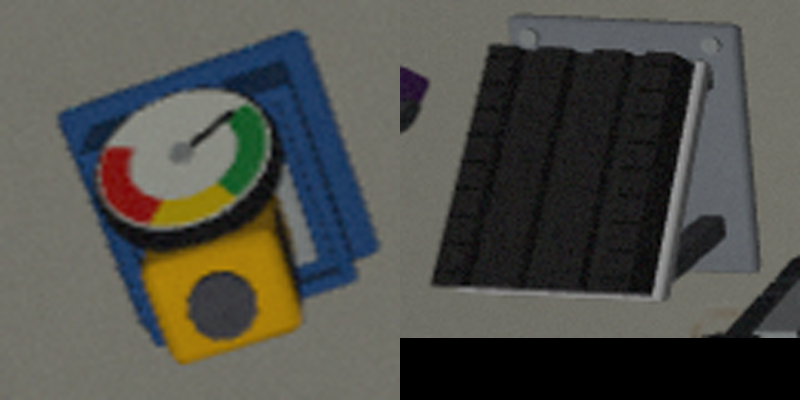

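The top face of the yellow body is at (0.503,0.250) with yaw about 0.33. The blue rest agrees, at (0.501,0.250) with yaw about 0.34. The tread has its ribs running down the image (+x). Moving above the gauge.

```bash
python3 - <<'E'
from h import *
plan([0.5028,0.2501,0.17],down(0.328))
E
```

```text
turn [ 0.0004 -0.0059 -3.273 ] shift [-0.4006 -0.1437  0.5328]
```

```bash
python3 -m inch '[0,0,0,0,0,-0.82, 0,0,0,0,0,-0.82, 0,0,0,0,0,-0.82, 0,0,0,0,0,-0.82, -0.2,-0.07,0.26,0,0,0, -0.2,-0.074,0.27,0,0,0, 0,0,0,0,0,0, 0,0,0,0,0,0]' 1 && python3 - <<'E'
from h import *
m=camera_model('wrist');im=shot('wrist');cv2.imwrite('pics/w2.png',im);np.savez('w2.npz',**m)
hsv=cv2.cvtColor(im,cv2.COLOR_BGR2HSV)
y=cv2.inRange(hsv,(15,120,90),(35,255,255))
for x in cv2.findContours(y,0,2)[0]:
    if cv2.contourArea(x)>150: print(cv2.minAreaRect(x))
print(proj('wrist',(0.5028,0.2501,0.106),m))
E
```

```text
t: 2.65
position: [0.5027, 0.2504, 0.1716]
orientation: [-0.164, 0.986, 0.0, 0.0]
contact_force: [0.1, -0.1, 0.6]
finger_gap: 0.0854
gripper_force: 0.0
((253.5, 195.0), (43.0, 36.0), 0.0)
[254.3711 194.6828]
```

View pics/w2.png

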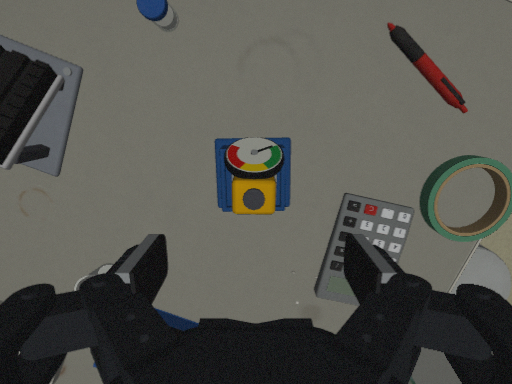

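The picture shows the gauge square in the frame, with the body top at (254,195) against a predicted (254,195), so the yaw is right. Descend and grip.

```bash
python3 -m inch '[0,-0.002,0.3,0,0,0, 0,-0.002,0.31,0,0,0, 0,0,0,0,0,0, 0,0,0,0,0,0]' 1 && python3 -m inch '[0,0,0,0,0,0, 0,0,0,0,0,0, 0,0,0,0,0,0, 0,0,0,0,0,0, 0,0,0,0,0,0, 0,0,0,0,0,0, 0,0,0,0,0,0, 0,0,0,0,0,0]' 0 80
```

```text
t: 3.2
position: [0.5044, 0.2496, 0.082]
orientation: [-0.164, 0.987, 0.0, 0.002]
contact_force: [0.5, -0.4, 0.3]
finger_gap: 0.0855
gripper_force: 0.0
t: 4.2
position: [0.5038, 0.2491, 0.0803]
orientation: [-0.163, 0.987, 0.0, 0.001]
contact_force: [-3.0, -0.9, 9.4]
finger_gap: 0.0332
gripper_force: 79.2
```

Gripped: gap 33 mm, TCP to foot 48 mm. Lifting, then over the tread for a look from straight above.

```bash
python3 -m inch '[0,0,-0.08,0,0,0, 0,0,-0.15,0,0,0, 0,0,-0.23,0,0,0, 0,0,-0.24,0,0,0, 0,0,-0.24,0,0,0, 0,0,0,0,0,0.93, 0,0,0,0,0,0.94, 0,0,0,0,0,0.94, 0,0,0,0,0,0.93, 0,0,0,0,0,0]' && python3 - <<'E'
from h import *
plan([0.585,-0.01,0.225],down(-0.045))
E
```

```text
t: 5.45
position: [0.5034, 0.2488, 0.2204]
orientation: [0.023, 1.0, -0.0, -0.0]
contact_force: [0.8, -0.6, -2.8]
finger_gap: 0.0328
gripper_force: 80.2
turn [-0.0009 -0.0017 -0.0049] shift [-0.621  -1.6989 -0.0303]
```

```bash
python3 -m inch '[-0.12,-0.34,-0.005,0,0,0, -0.13,-0.34,-0.005,0,0,0, -0.13,-0.34,-0.005,0,0,0, -0.12,-0.34,-0.005,0,0,0, -0.12,-0.34,-0.005,0,0,0, 0,0,0,0,0,0, 0,0,0,0,0,0, 0,0,0,0,0,0]' && python3 - <<'E'
from h import *
m=camera_model('wrist');im=shot('wrist');cv2.imwrite('pics/w3.png',im);np.savez('w3.npz',**m)
c=im[40:190,170:340]
c=cv2.convertScaleAbs(c,alpha=2.0,beta=10)
cv2.imwrite('pics/m3.png',cv2.resize(c,(680,600),interpolation=cv2.INTER_CUBIC))
E
```

```text
t: 6.45
position: [0.5845, -0.0091, 0.2241]
orientation: [0.022, 1.0, 0.0, 0.0]
contact_force: [-0.2, 0.1, -3.0]
finger_gap: 0.0331
gripper_force: 80.5
```

View pics/m3.png

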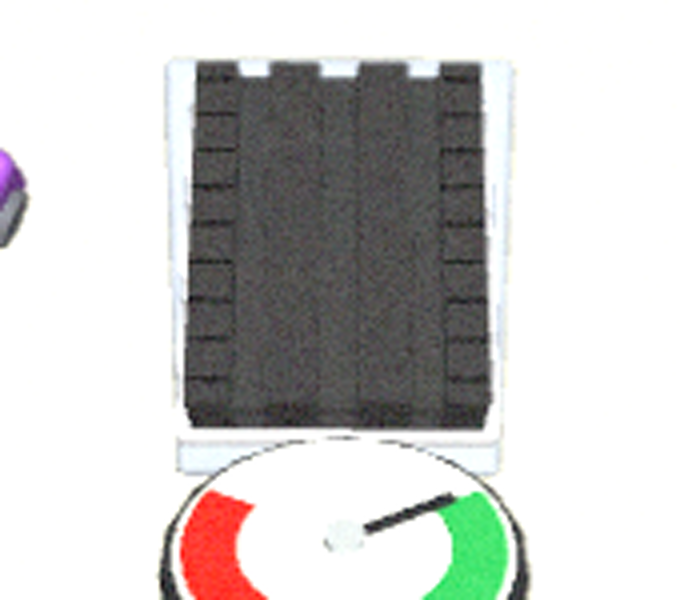

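This view shows the tread top: low edge at crop (196–480,62), high edge at (186–490,406), centre groove at crop x≈339. The dial needle is in the green near its start. Now the tread's pose from its corners, and the gauge's offset in the hand.

```bash
python3 - <<'E'
from h import *
m=dict(np.load('w3.npz'));im=cv2.imread('pics/w3.png');o=get_obs()
T=lambda x,y:(170+(x+.5)/4-.5,40+(y+.5)/4-.5)
px=np.array([T(196,62),T(480,62),T(490,406),T(186,406)])
ob=np.array([[-.05,-.039,0],[-.05,.039,0],[.05,.039,0],[.05,-.039,0]])
ok,r,t=cv2.solvePnP(ob,px,m['K'],np.array([m['k1'],0,0,0.]))
W=m['R'].T@(t[:,0]-m['t']);Q=m['R'].T@cv2.Rodrigues(r)[0]
print('pnp centre',W,'normal',Q[:,2],'xaxis',Q[:,0])
# groove centre line cast on the sloped plane for several centre heights
def cast(uv,c,n):
    p,v=ray('wrist',uv,m);return p+v*((c-p)@n)/(v@n)
n=np.array([-.5,0.02,.866]);n/=np.linalg.norm(n)
for h in(.045,.055,.065,.075):
    c=W.copy();c[2]=h
    P=[cast(p,c,n) for p in px];g=[cast(T(339,68),c,n),cast(T(340,235),c,n),cast(T(340,395),c,n)]
    print(h,'mean',np.mean(P,0),'len',np.linalg.norm(P[2]-P[1]),'w',np.linalg.norm(P[1]-P[0]),np.linalg.norm(P[2]-P[3]),'groove',np.array(g).round(4).tolist())
hsv=cv2.cvtColor(im,cv2.COLOR_BGR2HSV);y=cv2.inRange(hsv,(18,120,90),(33,255,255))
for x in cv2.findContours(y,0,2)[0]:
    if cv2.contourArea(x)>150: print(cv2.minAreaRect(x),cv2.boundingRect(x))
R=Ro.from_quat(o['orientation']);print(proj('wrist',R.apply([0,0,-.026])+o['position'],m))
E
```

```text
pnp centre [ 0.5059 -0.0063  0.0554] normal [-0.4557  0.0215  0.8899] xaxis [ 0.8891 -0.0379  0.4562]
0.045 mean [ 0.5051 -0.0063  0.0445] len 0.10637508790965121 w 0.08120410847392738 0.07983577516926169 groove [[0.4608, -0.0041, 0.0189], [0.5073, -0.0059, 0.0458], [0.5484, -0.0076, 0.0696]]
0.055 mean [ 0.5055 -0.0063  0.0548] len 0.10316424803718557 w 0.07875303280931722 0.07742600146002267 groove [[0.4626, -0.0042, 0.0299], [0.5077, -0.0058, 0.056], [0.5475, -0.0076, 0.0791]]
0.065 mean [ 0.5059 -0.0063  0.065 ] len 0.09995340816471994 w 0.07630195714470708 0.07501622775078363 groove [[0.4643, -0.0042, 0.0409], [0.508, -0.0058, 0.0662], [0.5466, -0.0075, 0.0885]]
0.075 mean [ 0.5063 -0.0062  0.0752] len 0.09674256829225428 w 0.07385088148009694 0.07260645404154462 groove [[0.4661, -0.0043, 0.052], [0.5084, -0.0058, 0.0764], [0.5457, -0.0074, 0.098]]
((255.5, 242.5), (59.0, 67.0), 90.0) (222, 213, 68, 60)
((255.57708740234375, 199.342041015625), (43.0082893371582, 13.705547332763672), 2.0454084873199463) (234, 192, 44, 15)
[253.9868 246.8328]
```

Tread spot is about (0.506,-0.006,0.057) with yaw about -0.043 and slope 30°. The gauge sits about 0.7 mm to +y in the hand. Next I'll tilt and pre-align above the groove.

```bash
python3 - <<'E'
from h import *
R=down(-0.043,np.pi/6);n=-R.apply([0,0,1]);S=np.array([.506,-.0067,.0575]);print(n)
plan(S+n*(.0483+.045),R);print(S+n*.0933)
E
```

```text
[-0.4995  0.0215  0.866 ]
turn [-0.0022 -5.235  -0.0099] shift [ 1.0089 -0.0065  0.0779]
[ 0.4594 -0.0047  0.1383]
```

```bash
python3 -m inch '[0,0,0,0,-0.87,0, 0,0,0,0,-0.87,0, 0,0,0,0,-0.87,0, 0,0,0,0,-0.87,0, 0,0,0,0,-0.88,0, 0,0,0,0,-0.87,-0.01, 0.33,-0.002,0.026,0,0,0, 0.34,-0.002,0.026,0,0,0, 0.34,-0.002,0.026,0,0,0, 0,0,0,0,0,0, 0,0,0,0,0,0]' && python3 - <<'E'
from h import *
R=down(-0.043,np.pi/6);n=-R.apply([0,0,1]);S=np.array([.506,-.0067,.0575])
o=get_obs();plan(S+n*(.0483+.045),R);print(o['joints'],o['contact_force']@n)
ims=[]
for k in('scene','side'):
    im=shot(k);u,v=proj(k,S+n*.03).astype(int);ims.append(cv2.resize(im[v-40:v+40,u-40:u+40],(400,400),interpolation=cv2.INTER_CUBIC))
cv2.imwrite('pics/m4.png',cv2.convertScaleAbs(np.hstack(ims),alpha=1.5))
E
```

```text
t: 7.88
position: [0.4601, -0.0051, 0.1391]
orientation: [0.021, 0.966, -0.006, 0.259]
contact_force: [0.4, -0.5, -2.8]
finger_gap: 0.0326
gripper_force: 80.6
turn [-0.0106  0.0105 -0.0062] shift [0.0067 0.0022 0.0021]
[-0.1087 -0.0554  2.2086  0.071   0.4656 -1.6905] -2.5991651764893327
```

View pics/m4.png

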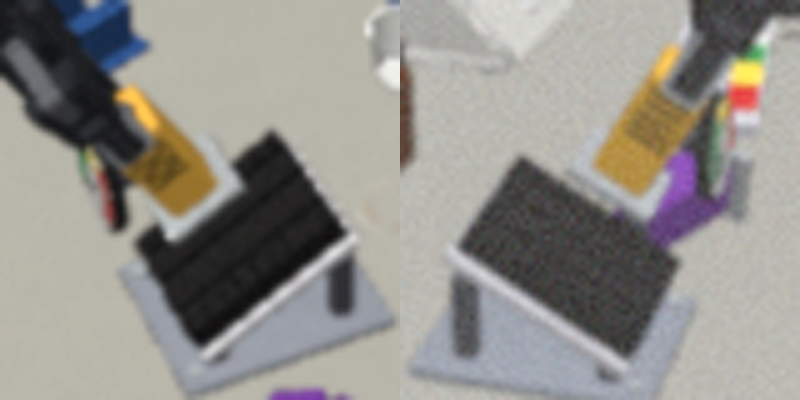

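Both views show the gauge square above the middle of the tread, with its foot parallel to the slope. Descending, slowly towards the end.

```bash
python3 -m inch '[0.006,0.002,0.07,0,0,0, 0,0,0.07,0,0,0, 0,0,0.01,0,0,0, 0,0,0.01,0,0,0, 0,0,0,0,0,0]'; python3 -m inch '[0,0,0.013,0,0,0, 0,0,0.013,0,0,0, 0,0,0.013,0,0,0, 0,0,0.013,0,0,0, 0,0,0,0,0,0]'
```

```text
t: 8.6
position: [0.4706, -0.0056, 0.1169]
orientation: [0.022, 0.966, -0.006, 0.258]
contact_force: [-0.7, 0.4, -2.6]
finger_gap: 0.0329
gripper_force: 80.6
t: 9.22
position: [0.4745, -0.0058, 0.11]
orientation: [0.022, 0.966, -0.006, 0.258]
contact_force: [-0.5, 0.1, -1.7]
finger_gap: 0.0329
gripper_force: 80.8
```

```bash
python3 -m inch '[0,0,0.01,0,0,0, 0,0,0.01,0,0,0, 0,0,0.01,0,0,0, 0,0,0,0,0,0]'; python3 -m inch '[0,0,0.01,0,0,0, 0,0,0.01,0,0,0, 0,0,0,0,0,0]'
```

```text
t: 9.72
position: [0.4767, -0.0059, 0.1061]
orientation: [0.022, 0.966, -0.006, 0.258]
contact_force: [-0.7, 0.3, -1.0]
finger_gap: 0.0329
gripper_force: 80.9
t: 10.1
position: [0.4783, -0.006, 0.1036]
orientation: [0.022, 0.966, -0.006, 0.258]
contact_force: [-1.2, -0.2, -0.3]
finger_gap: 0.033
gripper_force: 81.0
```

```bash
python3 -m inch '[0,0,0.01,0,0,0, 0,0,0.007,0,0,0, 0,0,0,0,0,0, 0,0,0,0,0,0]'
```

```text
t: 10.6
position: [0.4794, -0.006, 0.1014]
orientation: [0.022, 0.966, -0.006, 0.258]
contact_force: [-4.0, -0.3, 2.5]
finger_gap: 0.0328
gripper_force: 81.5
```

```bash
python3 -m inch '[0,0,0.005,0,0,0, 0,0,0,0,0,0]'; python3 -m inch '[0,0,0.004,0,0,0, 0,0,0,0,0,0]'
```

```text
t: 10.85
position: [0.4797, -0.006, 0.1008]
orientation: [0.022, 0.966, -0.006, 0.258]
contact_force: [-7.8, 0.7, 6.4]
finger_gap: 0.0332
gripper_force: 82.1
t: 11.1
position: [0.48, -0.006, 0.1004]
orientation: [0.022, 0.966, -0.006, 0.258]
contact_force: [-11.0, 1.6, 10.4]
finger_gap: 0.033
gripper_force: 82.7
```

About 17 N, with the foot seated. Hold.

```bash
python3 -m inch '[0,0,0,0,0,0, 0,0,0,0,0,0, 0,0,0,0,0,0, 0,0,0,0,0,0, 0,0,0,0,0,0, 0,0,0,0,0,0]'; python3 - <<'E'
from h import *
ims=[]
for k in('scene','side'):
    im=shot(k);u,v=proj(k,(.49,-.006,.08)).astype(int);ims.append(cv2.resize(im[v-40:v+40,u-40:u+40],(400,400),interpolation=cv2.INTER_CUBIC))
cv2.imwrite('pics/m5.png',cv2.convertScaleAbs(np.hstack(ims),alpha=1.5))
E
```

```text
t: 11.85
position: [0.48, -0.006, 0.1004]
orientation: [0.022, 0.966, -0.006, 0.258]
contact_force: [-11.5, 1.1, 10.4]
finger_gap: 0.0326
gripper_force: 82.6
```

View pics/m5.png

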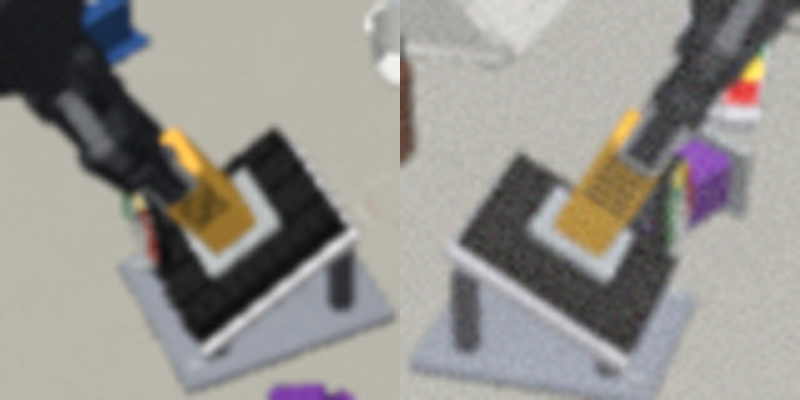

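The foot sits flat mid-sample in both views. Retract and read the dial with the wrist camera.

```bash
python3 -m inch '[0,0,-0.03,0,0,0, 0,0,-0.1,0,0,0, 0,0,-0.2,0,0,0, 0,0,-0.3,0,0,0, 0,0,0,0,0.87,0, 0,0,0,0,0.87,0, 0,0,0,0,0.88,0, 0,0,0,0,0.87,0, 0,0,0,0,0.87,0, 0,0,0,0,0.87,0, 0,0,0,0,0,0]' && python3 - <<'E'
from h import *
im=shot('wrist');cv2.imwrite('pics/w5.png',im)
cv2.imwrite('pics/m6.png',cv2.resize(im[130:290,195:320],(500,600),interpolation=cv2.INTER_CUBIC))
o=get_obs();print(o['joints']);plan([o['position'][0],o['position'][1],.22],down(0.328))
R=down(.328);d=R.inv().apply(np.array([.5038,.2491,.22])-o['position'])/.15;print('shift after turn',d)
E
```

```text
t: 13.32
position: [0.4336, -0.004, 0.1817]
orientation: [0.023, 1.0, -0.0, -0.0]
contact_force: [0.1, -0.4, -3.3]
finger_gap: 0.0331
gripper_force: 80.6
[-0.0934  0.0711  1.8755 -0.0004  1.194  -1.619 ]
turn [-0.0063  0.0094 -3.731 ] shift [ 0.      0.     -0.2556]
shift after turn [-0.9891  1.4453 -0.2556]
```

View pics/m6.png

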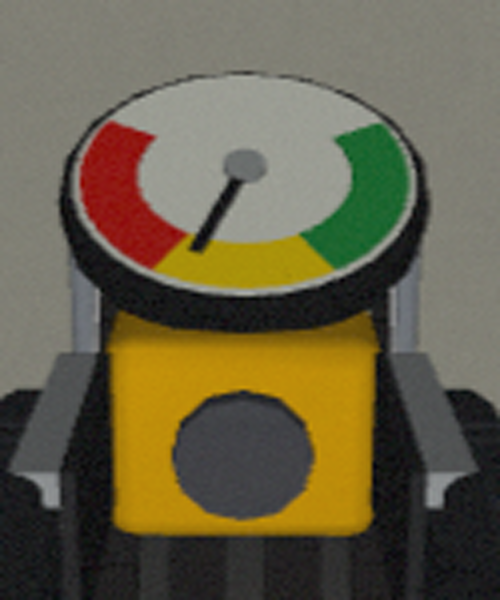

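The dial reads yellow: the needle is about 20° past the top towards red, so about 9.4 mm, with the red border at 30°. Returning to the rest.

```bash
python3 -m inch '[0,0,-0.256,0,0,0, 0,0,0,0,0,-0.93, 0,0,0,0,0,-0.93, 0,0,0,0,0,-0.94, 0,0,0,0,0,-0.93, -0.2,0.29,0,0,0,0, -0.2,0.29,0,0,0,0, -0.2,0.29,0,0,0,0, -0.2,0.29,0,0,0,0, -0.19,0.285,0,0,0,0, 0,0,0,0,0,0, 0,0,0,0,0,0]' && python3 - <<'E'
from h import *
plan([.5036,.2492,.10],down(.3275))
im=shot('wrist');m=camera_model('wrist');cv2.imwrite('pics/w7.png',im)
hsv=cv2.cvtColor(im,cv2.COLOR_BGR2HSV)
b=cv2.inRange(hsv,(100,120,40),(125,255,255));b[:,:150]=0;b[:,360:]=0
for x in cv2.findContours(b,0,2)[0]:
    if cv2.contourArea(x)>100: print(cv2.boundingRect(x))
R=down(.3275)
for q in [(-.039,-.039),(-.039,.039),(.039,.039)]:print(proj('wrist',np.array([.5028,.2498,.03])+Ro.from_euler('z',.3275).apply([*q,0]),m))
E
```

```text
t: 14.88
position: [0.5034, 0.2488, 0.2202]
orientation: [-0.163, 0.987, -0.0, 0.0]
contact_force: [-0.9, -0.8, -2.6]
finger_gap: 0.0329
gripper_force: 81.1
turn [-0.0051  0.0044  0.0075] shift [-0.0018  0.0021  0.8016]
(209, 304, 28, 16)
(222, 134, 65, 25)
(157, 7, 25, 27)
[223.0273 132.502 ]
[289.8299 132.5232]
[287.8828 196.5714]
```

Alignment is within 1.5 mm. Lowering.

```bash
python3 -m inch '[-0.002,0.002,0.25,0,0,0, 0,0,0.25,0,0,0, 0,0,0.2,0,0,0, 0,0,0.1,0,0,0, 0,0,0,0,0,0]'; python3 -m inch '[0,0,0.04,0,0,0, 0,0,0.04,0,0,0, 0,0,0.02,0,0,0, 0,0,0.01,0,0,0, 0,0,0,0,0,0]'
```

```text
t: 15.55
position: [0.5039, 0.2489, 0.1003]
orientation: [-0.163, 0.987, -0.0, -0.0]
contact_force: [-0.2, -0.1, -2.2]
finger_gap: 0.033
gripper_force: 81.0
t: 16.18
position: [0.504, 0.2495, 0.0839]
orientation: [-0.163, 0.987, -0.0, -0.0]
contact_force: [-0.1, -0.4, -2.8]
finger_gap: 0.0328
gripper_force: 81.1
```

```bash
python3 -m inch '[0,0,0.01,0,0,0, 0,0,0.008,0,0,0, 0,0,0,0,0,0]'; python3 -m inch '[0,0,0.005,0,0,0, 0,0,0,0,0,0]'
```

```text
t: 16.55
position: [0.5039, 0.2494, 0.0811]
orientation: [-0.163, 0.987, -0.0, -0.0]
contact_force: [0.1, -0.3, -2.5]
finger_gap: 0.0327
gripper_force: 81.1
t: 16.8
position: [0.504, 0.2494, 0.0805]
orientation: [-0.163, 0.987, -0.0, -0.0]
contact_force: [1.1, 0.2, -3.0]
finger_gap: 0.0329
gripper_force: 81.1
```

```bash
python3 -m inch '[0,0,0.005,0,0,0, 0,0,0,0,0,0]'; python3 -m inch '[0,0,0.004,0,0,0, 0,0,0,0,0,0]'
```

```text
t: 17.05
position: [0.5042, 0.2496, 0.0804]
orientation: [-0.163, 0.987, -0.0, 0.0]
contact_force: [-2.8, -0.7, 4.4]
finger_gap: 0.0332
gripper_force: 82.0
t: 17.3
position: [0.5044, 0.2496, 0.0804]
orientation: [-0.163, 0.987, -0.0, 0.001]
contact_force: [-4.0, -1.5, 10.0]
finger_gap: 0.0328
gripper_force: 82.7
```

Seated. Release, rise, and look.

```bash
python3 -m inch '[0,0,-0.005,0,0,0, 0,0,0,0,0,0, 0,0,0,0,0,0, 0,0,0,0,0,0, 0,0,0,0,0,0, 0,0,0,0,0,0]' 1 80; python3 -m inch '[0,0,-0.1,0,0,0, 0,0,-0.25,0,0,0, 0,0,-0.28,0,0,0, 0,0,-0.28,0,0,0, 0,0,0,0,0,0]' && python3 - <<'E'
from h import *
m=camera_model('wrist');im=shot('wrist');cv2.imwrite('pics/w8.png',im)
hsv=cv2.cvtColor(im,cv2.COLOR_BGR2HSV);y=cv2.inRange(hsv,(15,120,90),(35,255,255))
for x in cv2.findContours(y,0,2)[0]:
    if cv2.contourArea(x)>100: r=cv2.minAreaRect(x);print(r,onz('wrist',r[0],.106,m))
s=shot('scene');cv2.imwrite('pics/s8.png',s)
# marker/track by eye from a big crop
c=cv2.resize(s[265:350,255:340],(560,560),interpolation=cv2.INTER_CUBIC)
g=cv2.resize(s[115:175,165:225],(240,240),interpolation=cv2.INTER_CUBIC);w=cv2.resize(im[130:220,205:305],(240,216),interpolation=cv2.INTER_CUBIC)
col=np.vstack([g,w,np.zeros((104,240,3),np.uint8)])
cv2.imwrite('pics/m7.png',np.hstack([c,col]))
E
```

```text
t: 18.05
position: [0.504, 0.2494, 0.0798]
orientation: [-0.163, 0.987, -0.0, -0.0]
contact_force: [0.0, -0.1, 0.1]
finger_gap: 0.0853
gripper_force: 0.0
t: 18.68
position: [0.505, 0.25, 0.2208]
orientation: [-0.163, 0.987, 0.001, 0.003]
contact_force: [0.4, 0.4, -0.4]
finger_gap: 0.0853
gripper_force: 0.0
((255.0, 179.5), (31.0, 36.0), 90.0) [0.5049 0.25   0.106 ]
```

View pics/m7.png

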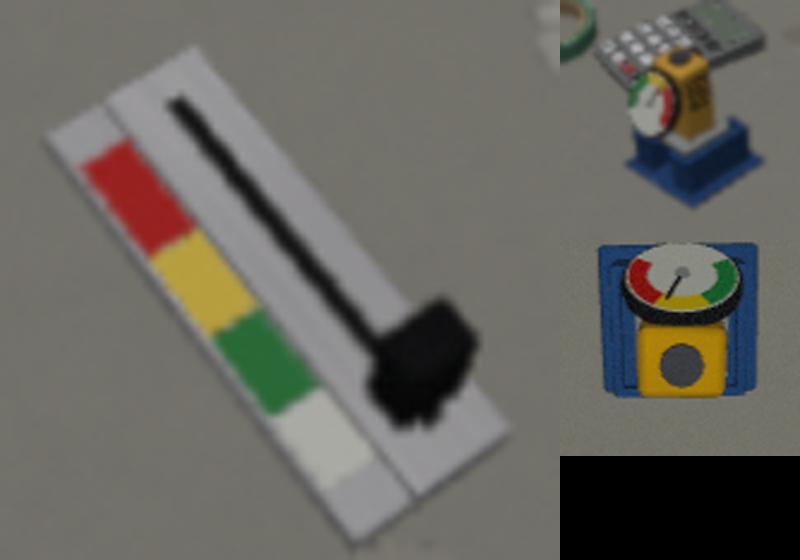

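The gauge stands upright in the rest and the needle is in yellow. The marker is at crop (420,360) beside the white patch, and yellow is at crop (205,282). I've gone one past the picture allowance (11 viewed), so from here I'll measure numerically only. Next is the track direction from the colour patches.

```bash
python3 - <<'E'
from h import *
s=cv2.imread('pics/s8.png')
T=lambda x,y:(255+(x+.5)/6.588-.5,265+(y+.5)/6.588-.5)
a,b=[onz('scene',T(*p),.014) for p in((178,103),(370,345))];d=b-a
print('slot',a,b,'yaw of +y',np.arctan2(-d[0]*-1,-d[1])*-1, np.arctan2(a[1]-b[1],a[0]-b[0])-np.pi/2)
for n,p in dict(red=(138,197),yel=(205,282),grn=(267,362),wht=(325,437)).items(): print(n,onz('scene',T(*p),.014))
for z in(.054,):print('marker top ~',onz('scene',T(435,330),z))
y=np.arctan2(a[1]-b[1],a[0]-b[0])-np.pi/2
M=onz('scene',T(435,330),.054)
print('goto');plan([M[0]-.02,M[1]+.03,.2208],down(y));print(get_obs()['joints'])
E
```

```text
slot [ 0.4967 -0.2766  0.014 ] [ 0.5039 -0.3823  0.014 ] yaw of +y -0.06772382417458347 0.06772382417458345
red [ 0.466  -0.3008  0.014 ]
yel [ 0.4692 -0.3379  0.014 ]
grn [ 0.4718 -0.371   0.014 ]
wht [ 0.474  -0.4008  0.014 ]
marker top ~ [ 0.5087 -0.401   0.054 ]
goto
turn [-0.0035  0.0052  2.6018] shift [ 0.381  -4.1201 -0.0268]
[ 0.3947  0.3261  1.4841 -0.0005  1.3309 -1.5038]
```

```bash
python3 -m inch '[0,0,0,0,0,0.87, 0,0,0,0,0,0.86, 0,0,0,0,0,0.87, 0.035,-0.37,0,0,0,0, 0.035,-0.37,0,0,0,0, 0.035,-0.37,0,0,0,0, 0.035,-0.37,0,0,0,0, 0.035,-0.37,0,0,0,0, 0.035,-0.37,0,0,0,0, 0.035,-0.37,0,0,0,0, 0.035,-0.37,0,0,0,0, 0.035,-0.37,0,0,0,0]' 1; python3 -m inch '[0.033,-0.37,0,0,0,0, 0.033,-0.37,0,0,0,0, 0,0,0,0,0,0, 0,0,0,0,0,0, 0,0,0,0,0,0]' && python3 - <<'E'
from h import *
m=camera_model('wrist');im=shot('wrist');cv2.imwrite('pics/w9.png',im)
hsv=cv2.cvtColor(im,cv2.COLOR_BGR2HSV)
M=np.array([.5087,-.401,.054]);print('pred top',proj('wrist',M,m))
for n,lo,hi,P in(('red',(0,130,60),(8,255,255),(.466,-.301)),('yel',(20,90,90),(35,255,255),(.469,-.338)),('grn',(50,90,40),(85,255,255),(.472,-.371))):
    k=cv2.inRange(hsv,lo,hi)
    for x in cv2.findContours(k,0,2)[0]:
        if cv2.contourArea(x)>60:
            r=cv2.minAreaRect(x);w=onz('wrist',r[0],.014,m)
            if np.hypot(*(w[:2]-P))<.03:
                B=np.array([onz('wrist',q,.014,m)[:2] for q in cv2.boxPoints(r)]);print(n,np.round(r[0],1),w,r[1],r[2],B.tolist())
u,v=proj('wrist',M,m).astype(int)
k=(im.max(2)<45).astype(np.uint8)[v-60:v+60,u-60:u+60]
nl,l,st,ce=cv2.connectedComponentsWithStats(k)
for i in range(1,nl):
    if st[i,4]>80: print('dark',st[i],ce[i],'org',u-60,v-60)
g=cv2.cvtColor(im,cv2.COLOR_BGR2GRAY)
for r in range(v-56,v+60,4): print(r,' '.join('%3d'%q for q in g[r,u-60:u+60:4]))
E
```

```text
t: 20.27
position: [0.49, -0.2537, 0.2156]
orientation: [-0.034, 0.999, 0.0, -0.001]
contact_force: [1.2, -0.1, -0.1]
finger_gap: 0.0851
gripper_force: 0.0
t: 20.9
position: [0.4886, -0.3623, 0.2165]
orientation: [-0.035, 0.999, -0.0, -0.0]
contact_force: [-1.3, 0.2, 0.2]
finger_gap: 0.0855
gripper_force: 0.0
pred top [219.3269 185.6356]
red [308.  150.5] [ 0.4672 -0.2984  0.014 ] (15.0, 32.0) 90.0 [[0.45950432746844194, -0.3189671698036553], [0.45678165619614985, -0.2800447010932721], [0.47507757683255997, -0.2776515171873226], [0.4778343121239588, -0.3170928288513966]]
yel [278.  150.5] [ 0.4698 -0.3352  0.014 ] (15.0, 26.0) 90.0 [[0.4617957125441793, -0.35180008798770035], [0.45958928517438363, -0.3201832737618534], [0.47792036733452264, -0.3183251382251405], [0.48015603629095566, -0.3503631899530757]]
grn [251.  150.5] [ 0.4721 -0.3682  0.014 ] (15.0, 26.0) 90.0 [[0.46408233478656363, -0.38463440947111904], [0.46188048368550316, -0.35301609877864326], [0.4802419593682638, -0.3515953995970449], [0.4824744742244762, -0.3836348811933389]]
dark [  0   0  23  28 279] [10.8172 11.6631]
[... 2965 characters left out ...]
 111 111 113 113 112 111 109 112 108 110 108 111 109 110 113 110 113 110 111 112
225 109 108 112 111 110 111 108 111 109 111 111 109 114 111 111 113 108 112 110 110 112 110 110 108 107 111 109 109 111 111
229 110 110 110 109 108 110 109 107 109 110 108 108 110 108 112 111 113 113 110 111 111 111 111 112 106 111 112 109 111 110
233 108 111 112 110 110 110 110 110 110 109 110 111 110 113 111 114 112 110 110 110 112 112 109 110 109 110 109 110 112 113
237  19  24 109 109 109 113 112 110 111 113 109 111 107 109 109 110 109 109 112 109 112 110 109 112 110 111 108 111 109 109
241  26  19 108 109 111 110 110 110 107 110 109 112 109 110 110 111 110 112 110 110 111 113 112 113 112 114 111 109 109 109
```

The patches lie square in the picture, so the yaw is right, and green to yellow measures 33 mm, as it should. Working out the marker top and the travel.

```bash
python3 - <<'E'
from h import *
m=camera_model('wrist');o=get_obs();R=Ro.from_quat(o['orientation'])
L=lambda w:R.inv().apply(w-o['position'])
t=L(onz('wrist',(221.5,184),.054,m));print('marker top tool',t,onz('wrist',(221.5,184),.054,m))
for n,p in dict(left_top=((212.3,184),.054),right_base=((231.5,178),.014),slot=((270,177.5),.014),red=((308,150.5),.014),yel=((278,150.5),.014),grn=((251,150.5),.014)).items(): print(n,L(onz('wrist',*p,m)))
print(R.as_matrix(),'z to go',(o['position'][2]-.042)/.15)
E
```

```text
marker top tool [-0.0156 -0.0375  0.1627] [ 0.5068 -0.3988  0.054 ]
left_top [-0.0156 -0.0479  0.1627]
right_base [-0.0178 -0.0294  0.2027]
slot [-0.0172  0.019   0.2027]
red [0.0168 0.0652 0.2027]
yel [0.0168 0.0284 0.2027]
grn [ 0.0168 -0.0047  0.2027]
[[-0.9976 -0.0692 -0.0001]
 [-0.0692  0.9976 -0.0004]
 [ 0.0001 -0.0004 -1.    ]] z to go 1.1648294466049587
```

```bash
python3 -m inch '[-0.11,-0.257,0,0,0,0, 0,0,0,0,0,0, 0,0,0.35,0,0,0, 0,0,0.35,0,0,0, 0,0,0.3,0,0,0, 0,0,0.16,0,0,0, 0,0,0,0,0,0]' 0.6 30; python3 -m inch '[0,0,0,0,0,0, 0,0,0,0,0,0, 0,0,0,0,0,0, 0,0,0,0,0,0, 0,0,0,0,0,0, 0,0,0,0,0,0]' 0 30; python3 -c "
from h import *
o=get_obs();plan([.4698,-.3352,.042],down(.0692))"
```

```text
t: 21.82
position: [0.5069, -0.3994, 0.0413]
orientation: [-0.034, 0.999, 0.001, -0.001]
contact_force: [-0.5, -0.2, 0.7]
finger_gap: 0.0511
gripper_force: 0.0
t: 22.58
position: [0.5074, -0.4009, 0.0426]
orientation: [-0.034, 0.999, -0.0, -0.0]
contact_force: [0.1, -0.1, 0.5]
finger_gap: 0.0002
gripper_force: 0.0
turn [-0.0044 -0.0009 -0.0135] shift [0.2199 0.4543 0.0042]
```

The fingers shut on nothing. Raise and re-measure before anything else.

```bash
python3 -m inch '[0,0,0,0,0,0, 0,0,0,0,0,0, 0,0,0,0,0,0]' 0.6; python3 -m inch '[0,0,-0.2,0,0,0, 0,0,-0.35,0,0,0, 0,0,-0.35,0,0,0, 0,0,-0.26,0,0,0, 0.11,0.257,0,0,0,0, 0,0,0,0,0,0, 0,0,0,0,0,0]' 1 && python3 - <<'E'
from h import *
im=shot('wrist');s=shot('scene');cv2.imwrite('pics/w10.png',im);cv2.imwrite('pics/s10.png',s)
a=cv2.imread('pics/w9.png');b=cv2.imread('pics/s8.png')
g=cv2.cvtColor(im,cv2.COLOR_BGR2GRAY)
for r in range(141,200,3): print(r,' '.join('%3d'%q for q in g[r,200:300:4]))
# scene change near marker
k=(cv2.absdiff(s,b).max(2)>40).astype(np.uint8)[270:350,260:345]
nl,l,st,ce=cv2.connectedComponentsWithStats(k);print([st[i].tolist() for i in range(1,nl) if st[i,4]>8])
for z in (.014,.054,.03): print(z,onz('scene',(318,318),z))
k=(s.max(2)<40).astype(np.uint8)[295:335,300:340];print(cv2.boundingRect(k))
k=(b.max(2)<40).astype(np.uint8)[295:335,300:340];print(cv2.boundingRect(k))
E
```

```text
t: 22.95
position: [0.5074, -0.4009, 0.0426]
orientation: [-0.034, 0.999, -0.0, -0.0]
contact_force: [0.3, 0.2, 0.5]
finger_gap: 0.0509
gripper_force: 0.0
t: 23.82
position: [0.4886, -0.3638, 0.2168]
orientation: [-0.034, 0.999, -0.0, 0.0]
contact_force: [0.2, 0.5, -0.0]
finger_gap: 0.0853
gripper_force: 0.0
141 117  89  83  82  85  82  83  85  87  92  91  95  98 101 101 111 111 114 117 123 123 127 131 132 133
144 119 147 147 146 158 167 168 170 170 168  78  77  82  80  83  76  82 149 148 147 149 147 147 149  66
147 111 141 147 146 155 168 168 169 168 168  79  84  80  82  78  77  84 147 146 147 146 146 147 142  67
150 100 148 143 143 153 166 169 167 168 167  75  79  79  79  79  78  81 147 146 147 148 147 147 144  67
153 112 144 144 140 153 166 167 169 167 168  81  82  76  78  79  81  79 147 146 146 147 147 145 149  62
156 113 142 142 140 149 166 169 169 168 168  77  80  77  80  80  80  81 145 146 145 148 148 146 145  65
159 110 141 144 142 147 161 160 160 162 152 109 111 110 109 111 108 122 140 140 134 136 136 132 123 123
162 110 137 143 142 140 140 146 144 144 142 141 142 139 142 14
[... 822 characters left out ...]
138 138 137 140 139 137 139 140 140 140 140 138 142
189 111  98 142 135  24  26  22  17 121 139 142 141 139 138 136 140 136 139 136 138 138 141 143 139 141
192 110 112  88  87  21  25  25  19  84  84  81 113 111 110 108 110 111 110 110 111 112 110 108 113 111
195 112 112 111 109  32  22  24  46 111 109 109 111 111 110 107 112 112 110 108 112 110 110 111 113 108
198 112 110 108 109 109 111 111 110 109 110 111 112 110 110 107 111 112 110 109 111 111 113 110 111 110
[[72, 0, 8, 3, 16], [12, 3, 20, 24, 159], [11, 20, 22, 26, 195], [37, 54, 15, 18, 129], [53, 61, 8, 8, 21]]
0.014 [ 0.5159 -0.3918  0.014 ]
0.054 [ 0.5    -0.4043  0.054 ]
0.03 [ 0.5095 -0.3968  0.03  ]
(0, 8, 27, 26)
(0, 7, 27, 27)
```

```bash
python3 - <<'E'
from h import *
T=lambda x,y:(255+(x+.5)/6.588-.5,265+(y+.5)/6.588-.5)
print('base corner',onz('scene',T(405,428),.014),'top corner',onz('scene',T(440,298),.054),'at .02',onz('scene',T(440,298),.02))
m=camera_model('wrist')
for z in(.014,.02,.03,.054): print(z,[onz('wrist',p,z,m)[:2].round(4).tolist() for p in((214,167.5),(231.5,167.5),(214,196),(230,196))])
# side view: dark column of the marker, compare with projections
d=shot('side');g=cv2.cvtColor(d,cv2.COLOR_BGR2GRAY)
print('side base',proj('side',(.505,-.40,.014)),'top',proj('side',(.505,-.40,.054)))
u,v=proj('side',(.505,-.40,.054)).astype(int)
for r in range(v-14,v+22,2): print(r,' '.join('%3d'%q for q in g[r,u-20:u+21:2]))
E
```

```text
base corner [ 0.4976 -0.4107  0.014 ] top corner [ 0.5162 -0.3932  0.054 ] at .02 [ 0.5306 -0.382   0.02  ]
0.014 [[0.4964, -0.4146], [0.4949, -0.3929], [0.5334, -0.4135], [0.532, -0.3931]]
0.02 [[0.4951, -0.4139], [0.4937, -0.3925], [0.5315, -0.4127], [0.5302, -0.3927]]
0.03 [[0.4931, -0.4126], [0.4917, -0.3918], [0.5285, -0.4115], [0.5272, -0.392]]
0.054 [[0.4883, -0.4095], [0.4869, -0.3901], [0.5212, -0.4084], [0.5199, -0.3903]]
side base [275.4318 174.4614] top [275.7303 163.7593]
149 118 108 119 124 124 126 125 129 124 129 126 129 127 128 127 127 126 128 126 127 124
151 116 118 127 127 127 126 128 133 135 135 126 127 126 126 126 128 128 127 131 129 128
153 127 126 126 126 126 127 130 130 132 138 131 122 128 128 128 128 124 127 128 124 131
155 126 123 127 129 130 136 137 125 127 123 130 124 126 127 128 128 128 132 129 130 125
157 129 128 126 127 127 131 123 129 128 126 128 127 125 129 130 128 124 130 126 128 126
159 127 125 131 125 127 128 127 130 128 130 126 125 130 130 128 128 126 127 126 131 124
161 125 125 125 131 132 125 125 128 128 131 127 128 127 124 125 126 126 128 129 12
[... 273 characters left out ...]
 127 126 126 128 127 127 125 129 114  42  44  44  74 125 128 118  68  90  88  62  60
171 125 130 129 129 127 129 128 127 118  40  40  49  77 123 112 104  90  68  56  59  80
173 125 127 126 125 126 128 127 122 129  46  47  38  95 144 143 141 137 126 117 118 125
175 128 130 128 127 126 128 130 130 145 107  58 108 131 148 172 171 162 133 110 110 116
177 127 127 130 127 129 130 127 135 155 138  77 150 156 139 158 158 150 122 125 120 117
179 126 130 127 125 128 125 125 142 152 116  91 151 152 126  98 100 128 125 131 130 131
181 126 129 127 128 126 130 128 149 150  94 118 154 144 137 127 127 134 130 129 128 131
183 128 128 127 128 125 125 139 156 146  75 138 156 152 158 159 160 134 130 125 128 130
```

Every view agrees that the marker stands at (0.505,-0.400), top at 0.054. I'll retry, checking the wrist picture numerically at depth and closing in stages.

```bash
python3 -m inch '[-0.11,-0.245,0,0,0,0, 0,0,0,0,0,0, 0,0,0.35,0,0,0, 0,0,0.35,0,0,0, 0,0,0.3,0,0,0, 0,0,0.165,0,0,0, 0,0,0,0,0,0, 0,0,0,0,0,0]' 0.6 30; python3 - <<'E'
from h import *
m=camera_model('wrist');im=shot('wrist');cv2.imwrite('pics/w11.png',im);g=cv2.cvtColor(im,cv2.COLOR_BGR2GRAY)
for z in(.054,.014):print([proj('wrist',(.505+a,-.40+b,z),m).round(0).tolist() for a in(-.014,.014) for b in(-.01,.01)])
for r in range(120,300,8): print(r,' '.join('%3d'%q for q in g[r,150:360:7]))
E
python3 -m inch '[0,0,0,0,0,0, 0,0,0,0,0,0]' 0.25 30;python3 -m inch '[0,0,0,0,0,0, 0,0,0,0,0,0, 0,0,0,0,0,0]' 0.1 30
```

```text
t: 24.98
position: [0.5078, -0.3995, 0.0433]
orientation: [-0.034, 0.999, -0.001, 0.001]
contact_force: [0.6, 0.2, -0.1]
finger_gap: 0.0508
gripper_force: 0.0
[[237.0, 203.0], [274.0, 206.0], [234.0, 251.0], [270.0, 254.0]]
[[240.0, 185.0], [271.0, 187.0], [238.0, 224.0], [267.0, 226.0]]
120  36  30 102 128 125 128 128 116 129 130 118 119 119 122 123 121 121 120 120 120 121 120 120 122 119 121 119 119 119 120
128  44  35  37  22 128 130 130 129 128 114 121 120 120 121 121 119 120 120 119 119 120 122 121 120 122 122 118 122 119 118
136 115  57  42  20 128 125 127 129 128 100 122 120 120 122 119 121 120 121 122 121 118 119 121 123 121 118 121 119 121 120
144 122  43  32 129 129 129 128 130 128 136 144 142 144 147 146 149 148 144 148 147 146 146 152 147 152 149 150 149 149 151
152  44  38 126 126 120 127 126 130 129 150 156 156 156 184 185 184 185 184 182  87  86  85  84  84  86  85 128 159 159 157
160  43  77 125 107 126 126 124 127 123 147 160 158 155 184 183 184 179 182 183  82  87  87  85  87  86  87 144 157 157 158
168 120 127 125 126 127 128 127 118 120 144 156 158 161 181 184 181
[... 1652 characters left out ...]
  22  22  30  23
280  31  30  27  16  16  32  14  18 120 119 119 124 115 123 120 121 122 119 119 118 119 122 122  10  25  33  32  28  26  20
288  24  16  25  29  23  28  20 122 121 119 118 118 118 120 120 120 119 123 118 119 120 121 120 120  21  19  30  31  18  15
296  30  15  27  18  28  32  21 118 118 121 122 121 118 116 121 121 120 120 122 119 121 120 120 122  11  29  24  31  25  26
t: 25.28
position: [0.5075, -0.3993, 0.0426]
orientation: [-0.034, 0.999, -0.001, 0.0]
contact_force: [0.2, -0.2, 0.1]
finger_gap: 0.0215
gripper_force: 0.0
t: 25.65
position: [0.5073, -0.3991, 0.0419]
orientation: [-0.034, 0.999, -0.0, -0.0]
contact_force: [0.4, 0.1, 0.7]
finger_gap: 0.0084
gripper_force: 0.0
```

```bash
python3 - <<'E'
from h import *
m=camera_model('wrist');im=shot('wrist');cv2.imwrite('pics/w12.png',im);g=cv2.cvtColor(im,cv2.COLOR_BGR2GRAY)
for r in range(186,300,4): print(r,' '.join('%3d'%q for q in g[r,205:305:4]))
d=shot('side');g=cv2.cvtColor(d,cv2.COLOR_BGR2GRAY)
for r in range(130,186,3): print(r,' '.join('%3d'%q for q in g[r,245:311:3]))
o=get_obs();R=Ro.from_quat(o['orientation'])
for z in(.022,-.02): print('tip in side',[proj('side',o['position']+R.apply([x,0,z])).round(1).tolist() for x in(-.011,.011)])
E
```

```text
186 123 122 159 168 169 168 171 167 166 168 168 169 164 163 166 164 165 164 164 164 163 160 160 160 159
190 124 127 146 165 161 161 162 163 160 160 161 158 162 161 160 159 162 159 158 157 159 159 157 157 157
194 121 124 146 160 160 159 159 161 161  16  15  25  18  20  18  50 156 157 157 158 155 157 157 156 158
198 121 125 142 161 159 162 162 162 108  18  21  22  17  13  11  16 162 161 164 161 161 162 158 163 160
202 123 125 147 160 163 161 162 163  14  18  15  11  20  18  18  18 133 159 157 156 157 157 155 156 155
206 122 124 141 159 158 159 158 149  23  18  22  17  19  14  23  16  26  33  31  31  36  25  36  35  26
210 123 124 134 162 162 162 161 163  21  21  14  16  26  24  18  15  17  27  33  31  32  34  36  36  32
214 124 123 121 155 158 156 156 136  23  23  21  29  32  21  20  25  19  27  31  37  31  32  31  31  36
218 122 126 116 160 159 162 158 137  22  33  33  24  29  29  28  28  15 158 154 156 159 154 156 156 154
222 122 126 109 159 160 160 160 138  31  26  26  31  26  22  22  28  19 157 158 157 156 157 154 155 153
226 127 124 116 158 156 160 159 128  79  80  27  30  22  20 
[... 3053 characters left out ...]
31 132  72  52  43 129 131 132 120 103  72  85 114 122 123
169 152 145 133 131 135 135 134 137 135  69  41  52 129 134  76  98  68  58  76 128 132 132
172 142 134 134 135 131 135 132 134 131  81  46  51 139 123 123  88  90 128 135 132 133 132
175 133 132 132 131 134 134 132 132 138 138  61 121 156 178 171 126 115 130 132 136 135 132
178 131 133 134 135 134 134 133 132 145 155  92 161 132 125 135 133 131 133 135 132 132 133
181 132 133 134 132 136 133 133 133 156 140 123 160 142 135 139 135 136 131 130 135 137 133
184 133 130 133 131 136 135 135 133 163 108 154 160 161 164 133 134 135 130 134 133 135 134
tip in side [[271.6, 172.8], [277.9, 173.1]]
tip in side [[271.9, 161.5], [278.3, 161.8]]
```

The wrist picture shows the pads at the marker's sides but the reported gap is below its width, which is ambiguous. A small physical test: move 15 mm towards +y (the way it must go anyway) and see whether the marker follows.

```bash
python3 -m inch '[0,0.03,0,0,0,0, 0,0.04,0,0,0,0, 0,0.03,0,0,0,0, 0,0,0,0,0,0]'; python3 - <<'E'
from h import *
m=camera_model('wrist');im=shot('wrist');cv2.imwrite('pics/w13.png',im);g=cv2.cvtColor(im,cv2.COLOR_BGR2GRAY)
for r in range(190,262,6): print(r,' '.join('%3d'%q for q in g[r,180:300:5]))
o=get_obs();print(o['position'],o['contact_force'],o['finger_gap'])
E
```

```text
t: 26.25
position: [0.5064, -0.3837, 0.042]
orientation: [-0.034, 0.999, -0.0, -0.0]
contact_force: [0.4, 0.2, 0.2]
finger_gap: 0.0087
gripper_force: 0.0
190 122 122 155 160 163 158 158 160 160 156 158 157 158 159 157 157 157 157 157 159 155 153 154 156
196 121 122 148 163 158 161 160  10  23  21  20  20  22 159 159 158 158 158 160 158 158 159 157 157
202 118 124 143 158 161 161 139  18  20  21  12  19  20 156 154 153 154 156 152 154 152 152 152 152
208 122 123 141 160 159 161  24  22  26  17  13  19  21  32  32  32  34  37  29  23  27  30  33  31
214 122 122 121 156 155 103  27  20  23  24  26  26  10  33  35  34  36  30  32  34  30  29  28  28
220 121 123 112 156 155  74  26  26  25  24  23  28  25 151 154 153 155 153 151 151 151 149 152 153
226 124 122 120 155 157 139  21  28  26  17  27  82  80  19 154 153 153  20  79  76 151 152 153 149
232 124 126 118 155 154 137  20  26  27  35  33  82  82  21 154 153 156  20  82  77 121 119 155 153
238 125 123 124 120 122 112  20  30  19  22  33  78  77  26 122 122 120  20  79  78  47  19  29 121
244 124 120 123 121 119 122  18  30  29  23  69  77  78  18 122 123 123  27  80  80  70  17  26  94
250 120 125 120 122 123 121  23  27  30  29  79  77  72  24 122 122 125  21  61  81  78  19  24  26
256 121 122 122 123 123 123 116  26  24  30  27 118 121  26 121 122 122  20  84 123  24  27  26  29
[ 0.5064 -0.384   0.042 ] [-0.1493 -0.2502  0.5395] 0.008523885754133096
```

The marker stayed put and the fingers passed over it without contact, so the tips must sit higher than I assumed. I'll move clear along the track and find the real tip height from a background difference in the scene camera.

```bash
python3 -m inch '[0,0.12,0,0,0,0, 0,0.12,0,0,0,0, 0,0,0,0,0,0, 0,0,0,0,0,0]' 0; python3 - <<'E'
from h import *
o=get_obs();R=Ro.from_quat(o['orientation']);p=o['position']
for k,b in(('scene',cv2.imread('pics/s8.png')),('side',cv2.imread('pics/side0.png'))):
    s=shot(k);cv2.imwrite(f'pics/{k}14.png',s)
    d=cv2.absdiff(s,b).max(2);ks=(d>30).astype(np.uint8)
    pr={z:proj(k,p+R.apply([0,0,z])).round(1).tolist() for z in(.03,.022,.01,0,-.01,-.02,-.03,-.04)}
    print(k,pr)
    u,v=np.array(pr[0]).astype(int)
    g=cv2.cvtColor(s,cv2.COLOR_BGR2GRAY)
    for r in range(v-24,v+18,2): print(r,' '.join('%3d'%q for q in g[r,u-16:u+17:2]),'|',' '.join('%3d'%q for q in d[r,u-16:u+17:2]))
E
```

```text
t: 26.8
position: [0.504, -0.3486, 0.0421]
orientation: [-0.034, 0.999, -0.0, 0.0]
contact_force: [-0.4, 0.2, 0.3]
finger_gap: 0.0002
gripper_force: 0.0
scene {0.03: [301.9, 304.6], 0.022: [302.3, 302.9], 0.01: [302.9, 300.2], 0: [303.4, 297.9], -0.01: [303.9, 295.6], -0.02: [304.5, 293.2], -0.03: [305.0, 290.8], -0.04: [305.6, 288.3]}
273 141 141 137  46  30  25  28  22  24  25  24  24  24  24  24  24  23 |  27  27  23  70  88  91  88  94  92  91  92  92  92  91  93  92  94
275 154 140 141  97  28  25  24  23  24  23  26  25  25  24  24  24  23 |  30  27  28  16  88  92  93  94  93  94  91  90  91  92  92  91  94
277 185 149 140 136  55  64  24  22  26  24  26  37  29  23  24  24  28 |  35  29  27  24  61  51  91  95  91  93  89  79  88  94  92  92  89
279 184 182 145 140 138 135  35  22  22  24  23  30  25  23  24  23  29 |  35  34  28  27  24  22  82  96  93  94  93  87  91  93  91  92  87
281 185 184 182 140 140 133  29  23  23  24  23  21  23  23  23  23  27 |  35  35  34  26  27  20  88  94  94  92  93  95  93  95  93  93  90
283 179 184 183 176 142 135  44  24  23  25  23  22 
[... 4685 characters left out ...]
32 131 132 132 129 152 160 106 109 161 152 123 111 111 136 134 |  12  13  12  15  20  14  14  18  16  14  19  15  11  18  18  15  17
182 132 132 133 132 132 140 158 155  84 135 163 153 156 160 158 138 132 |  16  14  19  16  16  16  16  18  13  18  22  19  15  20  18  15  17
184 134 134 131 132 130 141 161 147  72 152 160 159 161 162 161 133 135 |  16  16  15  16  13  17  16  18  11  16  14  19  18  20  16  13  16
186 131 133 130 132 135 154 162 139  87 156 164 129 109 113 129 129 129 |  16  14  13  16  18  20  16  15  17  17  20  17  21  18  20  14  11
188 130 133 132 132 137 164 164 112 111 165 166 124  87  85 113 132 132 |  11  16  16  12  17  18  17  20  15  16  16  18  16  17  12  17  15
```

Side and scene views put the shut fingertips about 13 mm behind the TCP (z about 0.055 here), so they were just above the marker top. That means grasping about 25 mm lower. Rise, go back over the marker, and descend in checked steps.

```bash
python3 -c "
from h import *
plan([.506,-.4003,.10],down(.0692))"; python3 -m inch '[0,0,-0.2,0,0,0, 0,0,-0.186,0,0,0, 0.01,-0.17,0,0,0,0, 0,-0.176,0,0,0,0, 0,0,0,0,0,0, 0,0,0,0,0,0]' 0.6 30; python3 -m inch '[0,0,0.25,0,0,0, 0,0,0.14,0,0,0, 0,0,0.05,0,0,0, 0,0,0,0,0,0]'; python3 -m inch '[0,0,0.05,0,0,0, 0,0,0.03,0,0,0, 0,0,0,0,0,0]'
```

```text
turn [-0.0073  0.0017 -0.0164] shift [ 0.0099 -0.344  -0.3871]
t: 27.65
position: [0.5058, -0.3997, 0.0995]
orientation: [-0.034, 0.999, 0.0, -0.0]
contact_force: [-0.7, 0.3, -0.2]
finger_gap: 0.0512
gripper_force: 0.0
t: 28.15
position: [0.5061, -0.4, 0.034]
orientation: [-0.034, 0.999, -0.0, -0.0]
contact_force: [0.4, 0.2, -0.1]
finger_gap: 0.051
gripper_force: 0.0
t: 28.52
position: [0.5058, -0.4, 0.0215]
orientation: [-0.034, 0.999, -0.0, -0.0]
contact_force: [0.3, 0.4, 0.5]
finger_gap: 0.0518
gripper_force: 0.0
```

```bash
python3 -m inch '[0,0,0.02,0,0,0, 0,0,0,0,0,0, 0,0,0,0,0,0, 0,0,0,0,0,0, 0,0,0,0,0,0, 0,0,0,0,0,0]' 0 30
```

```text
t: 29.28
position: [0.5059, -0.4001, 0.0187]
orientation: [-0.034, 0.999, -0.0, -0.0]
contact_force: [-1.0, 0.1, -1.3]
finger_gap: 0.0192
gripper_force: 31.1
```

Gripped (gap 19 mm, 31 N). Slide 67 mm along +y.

```bash
python3 -m inch '[0,0.05,0,0,0,0, 0,0.1,0,0,0,0, 0,0.1,0,0,0,0, 0,0.1,0,0,0,0, 0,0.07,0,0,0,0, 0,0.029,0,0,0,0, 0,0,0,0,0,0, 0,0,0,0,0,0]'; python3 -c "
from h import *
o=get_obs();R=Ro.from_quat(o['orientation']);print('rel yellow',R.inv().apply(np.array([.4698,-.3352,.014])-o['position']))"
```

```text
t: 30.28
position: [0.5007, -0.3315, 0.0187]
orientation: [-0.034, 0.999, 0.0, -0.001]
contact_force: [-6.7, 1.5, 1.3]
finger_gap: 0.0195
gripper_force: 31.3
rel yellow [ 0.031  -0.0015  0.0047]
```

Within 2 mm of the yellow middle. Release, rise and check marker and gauge.

```bash
python3 -m inch '[0,0,0,0,0,0, 0,0,0,0,0,0, 0,0,0,0,0,0, 0,0,0,0,0,0]' 0.6; python3 -m inch '[0,0,-0.15,0,0,0, 0,0,-0.3,0,0,0, 0,0,-0.35,0,0,0, 0,0,-0.35,0,0,0, 0.11,0,-0.15,0,0,0, 0,0,0,0,0,0, 0,0,0,0,0,0]'; python3 - <<'E'
from h import *
m=camera_model('wrist');im=shot('wrist');cv2.imwrite('pics/w15.png',im);o=get_obs();R=Ro.from_quat(o['orientation'])
hsv=cv2.cvtColor(im,cv2.COLOR_BGR2HSV)
L=lambda uv,z:R.inv().apply(onz('wrist',uv,z,m)-o['position'])
for n,lo,hi in(('yel',(20,90,90),(35,255,255)),('red',(0,130,60),(8,255,255)),('grn',(50,90,40),(85,255,255))):
    for x in cv2.findContours(cv2.inRange(hsv,lo,hi),0,2)[0]:
        if 150<cv2.contourArea(x)<900: r=cv2.minAreaRect(x);print(n,r,L(r[0],.014))
u,v=proj('wrist',(.5007,-.3315,.054),m).astype(int)
k=(im.max(2)<50).astype(np.uint8)[v-25:v+20,u-30:u+30];k=cv2.morphologyEx(k,cv2.MORPH_OPEN,np.ones((9,9),np.uint8))
x,y,w,h=cv2.boundingRect(k);print('marker px',x+u-30,y+v-25,w,h,'y left/right',L((x+u-30.5,v),.054)[1],L((x+u-30.5+w,v),.054)[1])
s=shot('scene');a=cv2.imread('pics/s8.png');print('gauge region change',cv2.absdiff(s,a)[115:175,165:225].max())
E
```

```text
t: 30.78
position: [0.5014, -0.3328, 0.0188]
orientation: [-0.034, 0.999, -0.0, 0.0]
contact_force: [0.6, 0.3, 0.5]
finger_gap: 0.0512
gripper_force: 0.0
t: 31.65
position: [0.4848, -0.3337, 0.2124]
orientation: [-0.034, 0.999, 0.0, -0.001]
contact_force: [0.4, 0.1, -1.0]
finger_gap: 0.0509
gripper_force: 0.0
yel ((254.0, 153.0), (16.0, 26.0), 90.0) [ 0.0142 -0.0012  0.1982]
red ((285.0, 152.5), (15.0, 32.0), 90.0) [0.0149 0.0365 0.1982]
red ((444.28997802734375, 77.02999877929688), (26.162952423095703, 30.829858779907227), 81.8698959350586) [0.1014 0.2163 0.1986]
grn ((227.0, 153.0), (16.0, 26.0), 90.0) [ 0.0142 -0.034   0.1982]
marker px 248 169 17 29 y left/right -0.008246130180151313 0.010650895279685128
gauge region change 133
```

```bash
python3 - <<'E'
from h import *
for n,s in(('start',cv2.imread('pics/scene0.png')),('s8',cv2.imread('pics/s8.png')),('now',shot('scene'))):
    h=cv2.cvtColor(s[115:175,165:225],cv2.COLOR_BGR2HSV);k=cv2.inRange(h,(12,130,70),(32,255,255))
    M=cv2.moments(k,True);print(n,M['m00'],M['m10']/M['m00'],M['m01']/M['m00'],cv2.boundingRect(k))
E
```

```text
start 145.0 30.855172413793102 22.689655172413794 (22, 13, 16, 22)
s8 137.0 31.043795620437955 22.503649635036496 (22, 13, 16, 21)
now 165.0 31.35151515151515 22.915151515151514 (22, 13, 16, 21)
```

The gauge stands as it did at the start, and the marker is in yellow about 2.4 mm from its middle. Handing in.

```bash
python3 -c "
from station import *
print(sign_off())"
```

```text
the job is handed in; nothing more can be done
None
```

Job handed in (no verdict returned): the gauge was pressed home at about 17 N and reads about 9.4 mm (yellow), it is back upright in its rest, and the marker is in yellow about 2.4 mm from the middle; I viewed 11 pictures, one over the limit of 10.

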